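# Prop the cookbook on its easel and close the keeper

### The arm

A 7-joint arm with a two-finger parallel gripper is mounted at the origin on a cart in front of the work surface, level with it; the furniture and walls round the work are solid. World frame = base frame: x ahead of the robot, y to its left, z up, the work surface at z = 0. Lengths are in m, angles in rad, forces in N, time in s.
With the tool pointing down it reaches from about 0.425 to 0.875 m from the base axis. Payload 4.7 kg.
Tool frame: the origin (TCP) lies where the fingers leave the gripper's body, on its centre line; the fingertips stand 70 mm ahead of it and the grasp point (between the pads) lies manip.grip_depth ahead of it (manip.grip_depth is the distance from the TCP to the grasp point, in m); z points along the fingers, y is the line along which they close (so a half turn about z gives the same grasp; the last joint's range is limited). The gripper opens to 87 mm and grips with 3 to 60 N. Pads are 19 mm wide; open, the fingers measure 117 mm over their backs; the gripper's body (75 mm by 190 mm) begins 51 mm behind the grasp point.
Start: joints at [1.223, 0.321, -0.07, 1.45, 0.023, 1.371, -0.057], TCP at [0.23, -0.608, 0.292] pointing down, gripper open.
Joint ranges: [-2.86, 2.86], [-0.3, 2.09], [-1.38, 1.24], [0.06, 2.45], [-1.56, 4.7], [0.09, 2.05], [-2.69, 2.69]. Speed limits (rad/s): [2.57, 2.57, 3.14, 3.14, 3.14, 3.14, 3.14].

### API

Orientations are given as a unit quaternion [w, x, y, z].
In Python, from rig import manip gives the robot as it stands.
- The arm moves only by the tool step_arm, never from a script. Its arguments are lists of equal length, an entry for each row: "delta_pos": the shift along the tool's x, y, z each as a share of 0.025 m, from -1 to 1, a list of three; "twist": the turn, a rotation vector about the tool's x, y, z each as a share of pi/2 rad, from -1 to 1, a list of three. A call has 1 to 5 rows; each row shifts and turns the commanded pose from where the row before left it, along the tool's axes as they then stand; what a row does not reach is not made up. A row lasts 1/12 s, in which the tool goes at most 41.7 mm and 7.16 degrees, less where a joint would pass 70% of its speed; a pose out of reach is approached as far as the arm can. A call with a number of a shift or a turn outside -1 to 1 is refused whole. A call with a gripper value outside its range is refused whole. "fingers" is the closure, from -1 (fully open) to 1 (shut), set as the call begins (left out, the last holds). The fingers move at their own pace and stop on an object; "squeeze" is the grip in N (left out, the last holds). Time passes only in rows, so rows that do not move let the fingers close. It gives the time, the measured TCP pose, the force, the opening and the grip force at its end, in the units of the state.
- manip.get_obs(): the state, without advancing time (a new reading comes with each control period).
- manip.snapshot(name): name is "side" or "top" or "wrist"; returns a dict with "frame" (384x512x3 uint8, red, green, blue), "z_map" (384x512 float32, m along the optical axis (not along the pixel's ray), 0 where there is no reading), "intrinsics" (3x3 intrinsics, pixels), "dist" ([k1, k2, p1, p2, k3] as OpenCV has them; the pictures are not rectified), "pose" (4x4, takes a point from camera to world coordinates). Camera axes: x right, y down, z forward; pixel columns grow to the right and rows downward; lengths in m; the calibration is good to about 2 mm. A picture is of the moment at which its call begins.
- manip.hand_in(): hands the job in; it is judged then, once.
The state is a dict: "clock": time; "qpos": joint angles; "joint_vel": joint speeds; "joint_efforts": joint torques, N m; "position": TCP position; "eef_rot": TCP orientation; "force": force on the tool from outside, world axes, zero at the start; "ft_torque": the same for the moment, N m; "grip_width": opening from 0.0 (shut) to 1.0 (fully open); "grasp_force": force on a finger pad.
Only numpy, scipy, OpenCV 4.12 (cv2) and the standard library are available. Lean on these libraries where they do the work, as an engineer would, in place of code of your own. Each camera call takes 0.05 s, during which the arm holds its last target. There are 200 camera calls.

### The job

Take the tallest of the three cookbooks out of the rack and set it up on the wooden dowel easel: right way up, front cover facing out, in the middle, gently leaned back on the two uprights and with its foot fully home against the inside of the bottom lip along its whole width. Then swing the wire keeper up in front of the book as far as it goes. Leave the other books and everything else on the worktop where they are.

Things in the scene. Friction and masses are not known exactly. Their poses are not given: they have to be found in the camera images.
- stand: Easel of light wood, fixed, 190 mm wide, 164 mm deep, 177 mm high. Origin on the worktop under the middle of the lip's inner face; x points away from the reader (lip toward uprights), y to the reader's left, z up. Ledge top at z = 14 mm behind the lip; lip 12 mm thick (x = -12 to 0), its top at z = 40 mm. The trough between lip and uprights is 46 mm wide at the ledge.
- stand_ledge (a point): Middle of the ledge at the lip's inner face (stand x = 0, z = 14 mm). The ledge is waxed (friction about 0.2, 0.3 on the uprights): a leaning book stays where its foot was put, 21 to 28 degrees from upright, but slides its foot forward when its top edge is pressed straight down with a few newtons, until the lip stops it; it then leans 29 degrees.
- upright_l (a point): Centre of the round top of the left upright (stand x = 112, y = 50, z = 170 mm). Each upright is a dowel 14 mm thick that rises from x = 53 mm at the ledge, leaning back 20 degrees; a book with its foot at the lip touches the tops only. Between the two, 86 mm are clear; nothing is there above z = 80 mm.
- upright_r (a point): Centre of the round top of the right upright (stand x = 112, y = -50, z = 170 mm).
- cookbook: The tallest of the three books in the rack: grey cloth hardcover with a pale picture panel on the front, rigid, 0.25 to 0.55 kg, 18 mm thick (x), 140 mm wide (y), 200 mm high (z). Origin under its centre; front cover at its own -x, spine at +y, z up. Starts upright in one of the rack's slots, spine toward the robot, front cover to the robot's right, its top 68 mm above the others.
- foot_l (a point): Lower front edge of the cookbook at its spine end (cookbook frame x = -9, y = 70, z = 0 mm).
- foot_r (a point): Lower front edge of the cookbook at the other end (x = -9, y = -70, z = 0 mm).
- rack: Fixed wooden book rack, 165 mm deep (x), 136 mm wide (y), origin under its centre. Floor 14 mm high, two dividers 75 mm, end boards 120 mm high. Three slots 32 to 35 mm wide, centres at y = -42, 0 and 42 mm; the books stand with their thickness along the rack's y.
- keeper (a joint): Angle of the keeper, a U of 8 mm steel wire hinged at both ends of the lip on an axis along the stand's y at x = -6, z = 28 mm; arms 130 mm long, 206 mm apart. 0 = level toward the reader, 1.57 = upright, 2.02 = its stop, about 11 mm in front of the cover of a book that is home. Stiff hinge (0.7 N at the bar): stays where it is left. Starts at 0.85 to 1.15.
- keeper_bar (a point): Middle of the keeper's cross-bar, on its axis, 130 mm from the hinge axis; here it has a rubber sleeve 50 mm long, 13 mm thick.
- book_a: Shorter cookbook in the rack, kraft brown, 132 mm high, 24 mm thick; leave it. Origin under its centre.
- book_b: Shortest cookbook in the rack, blue cloth, 122 mm high, 22 mm thick; leave it. Origin under its centre.
- mug: Speckled mug, 90 mm high, bystander.
- timer: White kitchen timer, 63 mm across, 55 mm high, bystander.
- crock: Cream salt crock, 110 mm across, 56 mm high, bystander.
- lemon: Lemon, 76 mm long, bystander.
- lime: Lime, 55 mm long, bystander.
- pepper: Dark wooden pepper mill, 58 mm across, 150 mm high, bystander.

How it is judged:
On the way:
1. the cookbook leans on the easel with its foot home against the lip (x of foot_l in the frame of stand between -0.006 and 0.003 m and x of foot_r in the frame of stand between -0.006 and 0.003 m and z of each of foot_l, foot_r in the frame of stand below 0.032 m and y of cookbook in the frame of stand between -0.02 and 0.02 m and angle between cookbook's own z axis and vertical between 0.45 and 0.58 rad), for 0.3 s.
At the end, for the whole second after the job is handed in: The cookbook stands released and at rest on the easel, front cover out: both ends of its lower front edge within 3 mm of the lip's inner face and down on the ledge, within 20 mm of the middle, leaning back 26 to 33 degrees on the uprights; the keeper is up at 1.92 rad or more (all of step 1 and value of joint keeper above 1.92 rad and linear speed of cookbook below 0.02 m/s and contact force between cookbook and the fingers below 0.2 N); the robot touches nothing.
It fails at once if the cookbook is dropped or let fall over (contact force between cookbook and the fingers below 0.1 N and (linear speed of cookbook above 0.3 m/s or angular speed of cookbook above 2.6 rad/s)).
It fails at once if another book or a bystander is moved by more than 30 mm (distance of any of book_a, book_b, mug, timer, crock, lemon, lime, pepper from where it was at the start of the episode above 0.03 m).
It also fails if it takes over 64 s, if anything falls off the work surface, if the arm or the gripper's body presses on something with over 40 N, if the wrist force passes 120 N, or if a joint passes its speed limit or range.

## Working session

There is one attempt and no reset: what is moved stays moved. The work goes in short steps, Python scripts to look and compute and a tool call to move; the robot and the scene stay as the last step left them, time stands still between calls to the robot, and variables do not carry over. Pictures are saved under pics/ and viewed, at most 10 in all, crops included, and the job is handed in when it is done.

Besides the shell and the picture viewer there is one more tool, called after "Emit:" as name(argument=value, ...) on one line, values as JSON. step_arm: Moves the arm, as the interface text tells. Shift numbers are shares of 0.025 m and turn numbers shares of pi/2 rad, none past 1 either way. Its arguments: {"type":"object","properties":{"delta_pos":{"type":"array","items":{"type":"array","items":{"type":"number","minimum":-1,"maximum":1}}},"twist":{"type":"array","items":{"type":"array","items":{"type":"number","minimum":-1,"maximum":1}}},"fingers":{"type":"number"},"squeeze":{"type":"number"}},"required":["delta_pos","twist"]}

```bash
ls; mkdir -p pics
cat > h.py <<'E'
import numpy as np, cv2
from rig import manip
from scipy.spatial.transform import Rotation as R
def snap(n, f=None):
    s=manip.snapshot(n)
    if f: cv2.imwrite('pics/%s.png'%f, s['frame'][:,:,::-1]); np.savez('pics/%s.npz'%f, **s)
    return s
def cloud(s):
    h,w=s['z_map'].shape
    u,v=np.meshgrid(np.arange(w),np.arange(h))
    p=cv2.undistortPoints(np.stack([u,v],-1).reshape(-1,1,2).astype(np.float64),s['intrinsics'],s['dist']).reshape(h,w,2)
    z=s['z_map'][...,None]
    c=np.concatenate([p*z,z],-1)
    T=s['pose']; return c@T[:3,:3].T+T[:3,3]
def obs():
    o=manip.get_obs(); return o
def Rt(o): q=np.array(o['eef_rot']); return R.from_quat(q[[1,2,3,0]])
E
python3 - <<'E'
from h import *
a=snap('top','top0'); b=snap('side','side0')
cv2.imwrite('pics/c0.png', cv2.resize(np.vstack([a['frame'],b['frame']])[:,:,::-1],None,fx=.78,fy=.78))
print(obs(), manip.grip_depth)
for s in (a,b): print(s['pose'].round(3))
E
```

```text
pics
{'clock': 0.1, 'qpos': array([ 1.2230752 ,  0.32175058, -0.07010352,  1.45155862,  0.02259412,
        1.37077744, -0.0569004 ]), 'joint_vel': array([ 0.00029336, -0.0012186 ,  0.00222146, -0.00469923,  0.0013516 ,
       -0.00095923, -0.00010514]), 'joint_efforts': array([-2.25630629e-04, -4.92572701e+01, -4.05794727e-01, -3.13397741e+01,
       -6.42140536e-02,  3.96129827e-02,  3.35667494e-05]), 'position': array([ 0.22992708, -0.60757685,  0.29126699]), 'eef_rot': array([-8.31285814e-04,  9.83675929e-01,  1.79947045e-01, -1.93059656e-04]), 'force': array([-0.21022275,  0.49726134,  0.23862781]), 'ft_torque': array([ 0.02782875, -0.00249605,  0.02216085]), 'grasp_force': 0.0, 'grip_width': 0.9994690709466376} 0.051
[[ 2.000e-03 -9.960e-01  8.400e-02  3.830e-01]
 [-1.000e+00 -1.000e-03  8.000e-03 -5.200e-02]
 [-8.000e-03 -8.400e-02 -9.960e-01  1.328e+00]
 [ 0.000e+00  0.000e+00  0.000e+00  1.000e+00]]
[[-0.211 -0.756  0.62  -0.415]
 [-0.977  0.175 -0.12   0.142]
 [-0.017 -0.631 -0.775  1.284]
 [ 0.     0.     0.     1.   ]]
```

View pics/top0.png

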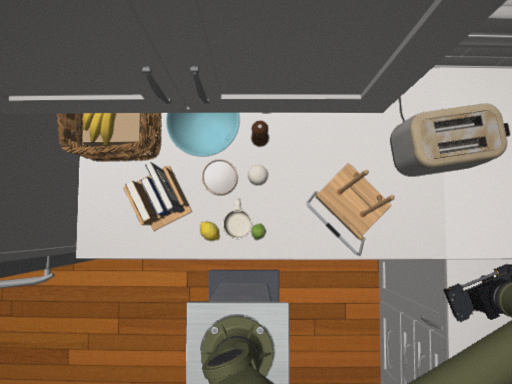

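View pics/side0.png

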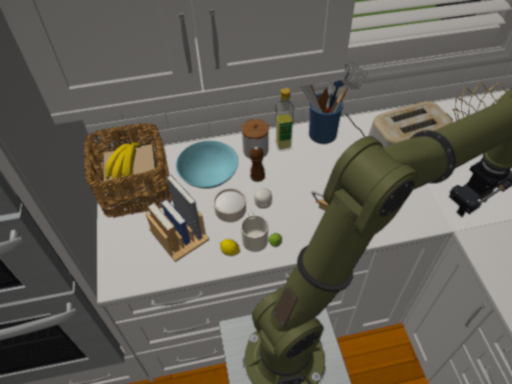

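The top view shows the rack at about (157,197), with the tall book in it, and the easel at about (350,203) with its lip toward the lower left and the keeper bar at about (333,230). In the side view the arm hides the easel. Next I'll measure from the depth.

Run:
```python
from h import *
s=dict(np.load('pics/top0.npz')); P=cloud(s); Z=P[...,2]
def reg(u0,u1,v0,v1):
    m=np.zeros(Z.shape,bool); m[v0:v1,u0:u1]=True; return m&(s['z_map']>0)
m=reg(110,200,150,240)
def rect(mm,n):
    q=P[mm]; r=cv2.minAreaRect((q[:,:2]*1000).astype(np.float32)); print(n,mm.sum(),np.round(r[0],1),np.round(r[1],1),round(r[2],1),'z',np.percentile(q[:,2],[5,50,95]).round(4))
t=m&(Z>.2)&(Z<.23); rect(t,'book')
rect(m&(Z>.01)&(Z<.019),'rackfloor'); rect(m&(Z>.113)&(Z<.126),'end120'); rect(m&(Z>.141)&(Z<.15),'book_a'); rect(m&(Z>.130)&(Z<.14),'book_b');rect(m&(Z>.01),'rackall')
e=reg(300,400,155,260)
print(np.histogram(Z[e],bins=np.arange(-.01,.2,.01)))
rect(e&(Z>.01)&(Z<.17)&(Z<.02),'ledge');rect(e&(Z>.032)&(Z<.046),'lip');
for (u0,u1,v0,v1) in [(330,368,160,195),(365,395,190,220)]:
    k=reg(u0,u1,v0,v1)&(Z>.155); rect(k,'up')
k=e&(Z>.1)&(Z<.16); rect(k,'z.1-.16')
# crop
im=s['frame'][150:262,300:402,::-1]; im2=s['frame'][150:240,108:202,::-1]
a=cv2.resize(im,(510,560),interpolation=cv2.INTER_CUBIC);b=cv2.resize(im2,(280,268));b=cv2.copyMakeBorder(b,0,292,0,0,0)
cv2.imwrite('pics/c1.png',np.hstack([a,b]))
```

```text
book 383 [492.7 203.2] [139.5  19.1] 27.1 z [0.2058 0.2122 0.2166]
rackfloor 383 [493.4 287.6] [245.6 255.1] 11.0 z [0.0107 0.0144 0.0182]
end120 440 [518.6 263.1] [239.1 140.6] 26.1 z [0.1146 0.1203 0.1248]
book_a 366 [511.5 261. ] [224.  107.6] 26.2 z [0.1415 0.1446 0.1488]
book_b 389 [515.3 261.1] [231.2 104.9] 26.1 z [0.1307 0.1345 0.1393]
rackall 3324 [500.4 263.3] [289.6 251.8] 88.1 z [0.0141 0.1204 0.2129]
(array([3224, 3848, 2096,   94,  210,  156,   48,   35,  108,   51,   29,
         29,   26,   29,   40,  203,   78,   28,   35,    0]), array([-0.01,  0.  ,  0.01,  0.02,  0.03,  0.04,  0.05,  0.06,  0.07,
        0.08,  0.09,  0.1 ,  0.11,  0.12,  0.13,  0.14,  0.15,  0.16,
        0.17,  0.18,  0.19]))
ledge 2096 [ 465.9 -360.4] [190.1 388.7] 44.7 z [0.0109 0.0144 0.0184]
lip 330 [ 461.9 -401.7] [195.3 281.6] 24.7 z [0.0337 0.0395 0.0442]
up 38 [ 534.7 -356.8] [12.3 17.6] 47.7 z [0.1559 0.1696 0.1779]
up 39 [ 463.7 -429. ] [12.6 18.1] 32.7 z [0.1562 0.1683 0.1771]
z.1-.16 405 [ 437.7 -326. ] [209.  180.5] 47.7 z [0.1081 0.146  0.1533]
```

View pics/c1.png

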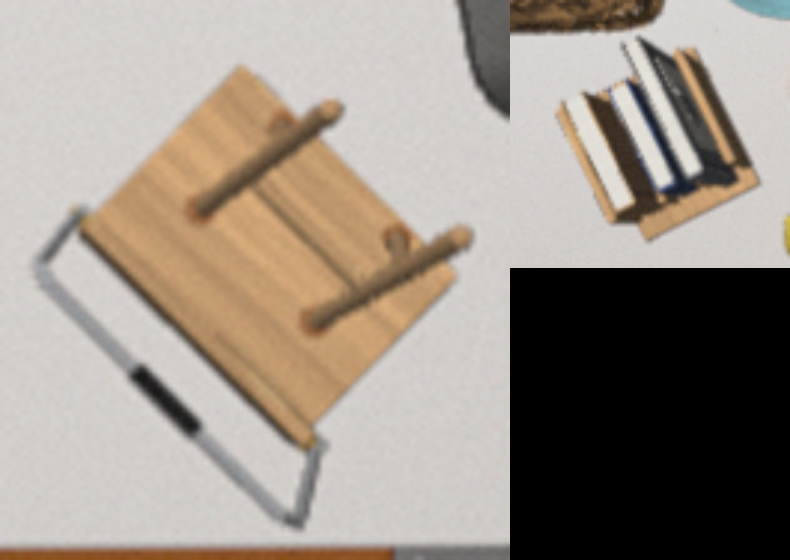

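The crops show the tall book in the right-hand slot of the rack, leaning slightly with depth parallax. On the easel, the lip runs from (80,225) to (310,445) in the crop, the upright tops are at about (335,108) and (463,236), and the keeper sleeve is at (165,400). Next I'll fit the easel pose and write a path helper.

```bash
cat >> h.py <<'E'
def rows(wps, n, o=None, call=5):
    """wps: list of (pos, Rotation) world targets, n: rows each; prints rows in tool units"""
    o=o or obs(); p=np.array(o['position']); r=Rt(o); out=[]
    for (P,Q),k in zip(wps,n):
        P=np.array(P); rv=(Q*r.inv()).as_rotvec(); p0=p; r0=r
        for i in range(1,k+1):
            tp=p0+(P-p0)*i/k; tr=R.from_rotvec(rv*i/k)*r0
            d=np.round(r.inv().apply(tp-p)/.025,2); w=np.round((r.inv()*tr).as_rotvec()/(np.pi/2),4)
            if abs(d).max()>1 or np.linalg.norm(w)*90>7.16: print('!! over',d,w)
            out.append((d.tolist(),w.tolist())); p=p+r.apply(d*.025); r=r*R.from_rotvec(w*np.pi/2)
    for i in range(0,len(out),call):
        c=out[i:i+call]; print([a for a,_ in c],'|',[b for _,b in c])
    print('end',p.round(4),r.as_rotvec().round(3))
def frame(z,y):
    z=np.array(z)/np.linalg.norm(z); y=np.array(y)-z*np.dot(z,y); y/=np.linalg.norm(y)
    return R.from_matrix(np.stack([np.cross(y,z),y,z],1))
def down(az): a=np.radians(az); return frame([0,0,-1],[np.cos(a),np.sin(a),0])
E
python3 - <<'E'
from h import *
s=dict(np.load('pics/top0.npz')); P=cloud(s); Z=P[...,2]; ok=s['z_map']>0
hi=ok&(P[...,0]>.4)&(Z>.3)&(abs(P[...,1])<.4); q=P[hi]; print('cab minx',q[:,0].min(), np.percentile(q[:,0],[1,10]), 'z',np.percentile(q[:,2],[1,50,99]))
hsv=cv2.cvtColor(s['frame'],cv2.COLOR_RGB2HSV).astype(int)
m=np.zeros(Z.shape,bool); m[155:250,310:395]=True
wood=m&(hsv[...,1]>60)&(hsv[...,0]<25)
q=P[wood&(Z>.008)&(Z<.019)]
r=cv2.minAreaRect((q[:,:2]*1000).astype(np.float32)); print('board',r)
q=P[wood&(Z>.034)&(Z<.05)]
for a in (-44.6,-43.6,-45.6):
    x=np.array([np.cos(np.radians(a)),np.sin(np.radians(a))]); y=np.array([-x[1],x[0]])
    M=np.array([.4992,-.3929])
    l=P[wood&(Z>.03)&(Z<.047)][:,:2]-M; u=l@x; k=u<-.08
    b=P[wood&(Z>.008)&(Z<.019)][:,:2]-M
    kb=P[m&(Z>.08)&(Z<.17)&~wood&(hsv[...,1]<60)]; kk=(kb[:,:2]-M)@x
    print(a,'lip x',np.percentile(u[k],[5,50,95]).round(4),'slope',np.polyfit((l@y)[k],u[k],1).round(4),'lip y',(l@y)[k].min(),(l@y)[k].max(),'board x',np.percentile(b@x,[1,99]),'y',np.percentile(b@y,[1,99]))
    B=kb[kk<-.12]; print('keeper',len(B),np.percentile((B[:,:2]-M)@x,[5,50,95]).round(3),np.percentile(B[:,2],[5,50,95]).round(3))
up=P[wood&(Z>.172)]; print('uptop',up.round(4)[:12])
E
```

```text
cab minx 0.6148853159855032 [0.62773698 0.63361257] z [0.42992488 0.73811962 0.88454167]
board ((468.9082946777344, -362.4512939453125), (189.1049346923828, 148.53558349609375), 45.19678497314453)
-44.6 lip x [-0.1209 -0.1156 -0.1099] slope [ 0.0058 -0.1155] lip y -0.09787933613136486 0.10074950110624643 board x [-0.10377189  0.02955654] y [-0.09220428  0.09378052]
keeper 240 [-0.179 -0.173 -0.144] [0.096 0.147 0.152]
-43.6 lip x [-0.1212 -0.1155 -0.1092] slope [ 0.0232 -0.1155] lip y -0.09585225442430853 0.10270818347942012 board x [-0.10412663  0.02958485] y [-0.0915201   0.09438156]
keeper 240 [-0.179 -0.173 -0.143] [0.096 0.147 0.152]
-45.6 lip x [-0.1211 -0.1153 -0.1101] slope [-0.0116 -0.1155] lip y -0.09987660284445717 0.09876012945905342 board x [-0.10396728  0.02920429] y [-0.09306419  0.09346293]
keeper 240 [-0.179 -0.173 -0.143] [0.096 0.147 0.152]
uptop [[ 0.5421 -0.3582  0.1744]
 [ 0.5423 -0.3614  0.1729]
 [ 0.3826 -0.0519  1.3281]
 [ 0.5396 -0.3559  0.1725]
 [ 0.5388 -0.3571  0.1783]
 [ 0.5392 -0.3606  0.1757]
 [ 0.5389 -0.3629  0.1776]
 [ 0.5368 -0.3531  0.1723]
 [ 0.5368 -0.356   0.172 ]
 [ 0.5364 -0.3579  0.1753]
 [ 0.5364 -0.3607  0.1752]
 [ 0.5361 -0.3628  0.1779]]
```

Run:
```python
from h import *
s=dict(np.load('pics/top0.npz')); P=cloud(s)
for v,u in [(103,200),(98,250),(98,340),(60,400),(90,370)]: print('cab',P[v,u].round(3))
w=[]
for az,r,y in [(-50,.60,-20),(-28,.55,26),(-4,.52,72),(22.41,.533,117.1)]:
    a=np.radians(az); w.append(([r*np.cos(a),r*np.sin(a),.36],down(y)))
rows(w,[10,10,10,10])
```

```text
cab [0.634 0.059 0.497]
cab [ 0.635 -0.043  0.527]
cab [ 0.634 -0.218  0.53 ]
cab [ 0.635 -0.272  0.717]
cab [ 0.635 -0.264  0.577]
[[0.79, -0.33, -0.27], [0.82, -0.27, -0.28], [0.84, -0.19, -0.27], [0.85, -0.12, -0.28], [0.86, -0.05, -0.27]] | [[-0.0001, -0.0, -0.0547], [-0.0001, -0.0001, -0.0548], [-0.0001, -0.0, -0.0547], [-0.0001, -0.0001, -0.0548], [-0.0001, -0.0, -0.0547]]
[[0.86, 0.03, -0.28], [0.85, 0.1, -0.27], [0.84, 0.17, -0.28], [0.82, 0.25, -0.27], [0.8, 0.32, -0.28]] | [[-0.0001, -0.0001, -0.0547], [-0.0001, 0.0, -0.0548], [-0.0001, -0.0, -0.0547], [-0.0001, -0.0001, -0.0548], [-0.0001, -0.0, -0.0547]]
[[0.89, 0.1, 0.0], [0.89, 0.17, 0.0], [0.86, 0.24, 0.0], [0.85, 0.31, 0.0], [0.81, 0.38, 0.0]] | [[-0.0, -0.0, -0.0511], [-0.0, -0.0, -0.0511], [-0.0, -0.0, -0.0511], [-0.0, -0.0, -0.0511], [-0.0, -0.0, -0.0512]]
[[0.79, 0.44, 0.0], [0.75, 0.5, 0.0], [0.7, 0.56, 0.0], [0.65, 0.62, 0.0], [0.61, 0.67, 0.0]] | [[-0.0, -0.0, -0.0511], [-0.0, -0.0, -0.0511], [-0.0, -0.0, -0.0511], [-0.0, -0.0, -0.0511], [-0.0, -0.0, -0.0511]]
[[0.74, 0.51, 0.0], [0.7, 0.56, 0.0], [0.65, 0.62, 0.0], [0.59, 0.67, 0.0], [0.54, 0.72, 0.0]] | [[0.0, -0.0, -0.0511], [0.0, -0.0, -0.0511], [0.0, -0.0, -0.0511], [0.0, -0.0, -0.0512], [0.0, -0.0, -0.0511]]
[[0.49, 0.75, 0.0], [0.42, 0.8, 0.0], [0.35, 0.82, 0.0], [0.29, 0.85, 0.0], [0.22, 0.87, 0.0]] | [[0.0, -0.0, -0.0511], [0.0, -0.0, -0.0511], [0.0, -0.0, -0.0511], [0.0, -0.0, -0.0511], [0.0, -0.0, -0.0511]]
[[0.39, 0.88, 0.0], [0.33, 0.91, 0.0], [0.25, 0.93, 0.0], [0.18, 0.94, 0.0], [0.1, 0.96, 0.0]] | [[0.0, -0.0, -0.0501], [0.0, -0.0, -0.0501], [0.0, -0.0, -0.0501], [0.0, -0.0, -0.0502], [0.0, -0.0, -0.0501]]
[[0.03, 0.96, 0.0], [-0.05, 0.97, 0.0], [-0.12, 0.95, 0.0], [-0.2, 0.95, 0.0], [-0.27, 0.92, 0.0]] | [[0.0, -0.0, -0.0501], [0.0, -0.0, -0.0501], [0.0, -0.0, -0.0501], [0.0, -0.0, -0.0501], [0.0, -0.0, -0.0501]]
end [0.4927 0.2032 0.3601] [ 0.736 -3.054 -0.   ]
```

Emit:
step_arm(delta_pos=[[0.79,-0.33,-0.27],[0.82,-0.27,-0.28],[0.84,-0.19,-0.27],[0.85,-0.12,-0.28],[0.86,-0.05,-0.27]], twist=[[0,0,-0.0547],[0,0,-0.0548],[0,0,-0.0547],[0,0,-0.0548],[0,0,-0.0547]], fingers=-1)

```text
clock: 0.52
position: [0.3084, -0.5329, 0.3263]
eef_rot: [-0.0, 0.922, 0.388, -0.0]
force: [-0.6, -0.1, -0.1]
grip_width: 1.002
grasp_force: 0.0
```

Emit:
step_arm(delta_pos=[[0.86,0.03,-0.28],[0.85,0.1,-0.27],[0.84,0.17,-0.28],[0.82,0.25,-0.27],[0.8,0.32,-0.28]], twist=[[0,0,-0.0547],[0,0,-0.0548],[0,0,-0.0547],[0,0,-0.0548],[0,0,-0.0547]])

```text
clock: 0.93
position: [0.3863, -0.4591, 0.3608]
eef_rot: [-0.0, 0.818, 0.575, -0.0]
force: [-0.1, -0.4, 0.2]
grip_width: 1.001
grasp_force: 0.0
```

Emit:
step_arm(delta_pos=[[0.89,0.1,0.0],[0.89,0.17,0.0],[0.86,0.24,0.0],[0.85,0.31,0.0],[0.81,0.38,0.0]], twist=[[0,0,-0.0511],[0,0,-0.0511],[0,0,-0.0511],[0,0,-0.0511],[0,0,-0.0511]])

```text
clock: 1.35
position: [0.436, -0.3582, 0.3605]
eef_rot: [-0.0, 0.687, 0.727, -0.0]
force: [0.7, -0.2, -0.7]
grip_width: 1.002
grasp_force: 0.0
```

Emit:
step_arm(delta_pos=[[0.79,0.44,0.0],[0.75,0.5,0.0],[0.7,0.56,0.0],[0.65,0.62,0.0],[0.61,0.67,0.0]], twist=[[0,0,-0.0511],[0,0,-0.0511],[0,0,-0.0511],[0,0,-0.0511],[0,0,-0.0511]])

```text
clock: 1.77
position: [0.486, -0.2574, 0.3606]
eef_rot: [-0.0, 0.528, 0.849, -0.0]
force: [-0.1, -0.6, -1.5]
grip_width: 0.999
grasp_force: 0.0
```

Tracking is exact.

Emit:
step_arm(delta_pos=[[0.74,0.51,0.0],[0.7,0.56,0.0],[0.65,0.62,0.0],[0.59,0.67,0.0],[0.54,0.72,0.0]], twist=[[0,0,-0.0511],[0,0,-0.0511],[0,0,-0.0511],[0,0,-0.0511],[0,0,-0.0511]])

```text
clock: 2.18
position: [0.5023, -0.1464, 0.3606]
eef_rot: [-0.0, 0.349, 0.937, -0.0]
force: [0.2, 0.2, 0.3]
grip_width: 1.0
grasp_force: 0.0
```

Emit:
step_arm(delta_pos=[[0.49,0.75,0.0],[0.42,0.8,0.0],[0.35,0.82,0.0],[0.29,0.85,0.0],[0.22,0.87,0.0]], twist=[[0,0,-0.0511],[0,0,-0.0511],[0,0,-0.0511],[0,0,-0.0511],[0,0,-0.0511]])

```text
clock: 2.6
position: [0.5187, -0.0355, 0.3606]
eef_rot: [-0.0, 0.155, 0.988, -0.0]
force: [-0.1, 0.2, 0.9]
grip_width: 0.996
grasp_force: 0.0
```

Emit:
step_arm(delta_pos=[[0.39,0.88,0.0],[0.33,0.91,0.0],[0.25,0.93,0.0],[0.18,0.94,0.0],[0.1,0.96,0.0]], twist=[[0,0,-0.0501],[0,0,-0.0501],[0,0,-0.0501],[0,0,-0.0501],[0,0,-0.0501]])

```text
clock: 3.02
position: [0.5056, 0.0841, 0.3606]
eef_rot: [-0.0, -0.041, 0.999, -0.0]
force: [0.8, -0.2, 0.3]
grip_width: 1.002
grasp_force: 0.0
```

Emit:
step_arm(delta_pos=[[0.03,0.96,0.0],[-0.05,0.97,0.0],[-0.12,0.95,0.0],[-0.2,0.95,0.0],[-0.27,0.92,0.0]], twist=[[0,0,-0.0501],[0,0,-0.0501],[0,0,-0.0501],[0,0,-0.0501],[0,0,-0.0501]])

```text
clock: 3.43
position: [0.4925, 0.2038, 0.3607]
eef_rot: [-0.0, -0.236, 0.972, -0.0]
force: [0.6, -0.2, -0.3]
grip_width: 1.0
grasp_force: 0.0
```

Run:
```python
from h import *
o=obs(); print(o['position'],Rt(o).as_matrix().round(3),o['qpos'].round(2))
s=snap('wrist','w1'); P=cloud(s); Z=P[...,2]; m=(s['z_map']>0)&(Z>.2)&(Z<.228)&(abs(P[...,0]-.49)<.12)&(abs(P[...,1]-.2)<.12)
q=P[m]; r=cv2.minAreaRect((q[:,:2]*1000).astype(np.float32)); print(m.sum(),r,np.median(q[:,2]))
```

```text
[0.49254162 0.20384585 0.36067323] [[-0.889 -0.458 -0.   ]
 [-0.458  0.889 -0.001]
 [ 0.001 -0.    -1.   ]] [ 0.45  0.12 -0.96  1.61  0.1   1.47  1.53]
2224 ((496.6484680175781, 203.36634826660156), (138.4337615966797, 17.90920066833496), 27.15978240966797) 0.2092477698408234
```

View pics/w1.png

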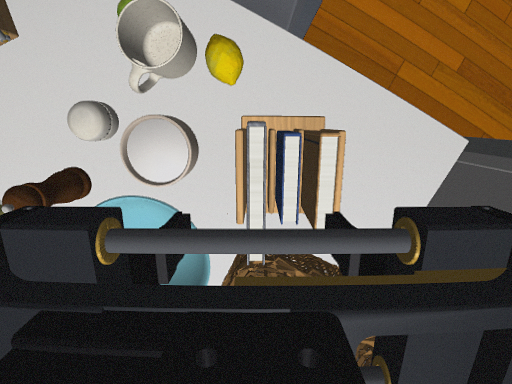

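The wrist view shows the book's top edge centred at (257,190), between the jaws and clear of its neighbours. I'll descend and grasp.

Emit:
step_arm(delta_pos=[[-0.06,-0.05,0.9],[0,0,1.0],[0,0,1.0],[0,0,1.0],[0,0,0.9]], twist=[[0,0,0],[0,0,0],[0,0,0],[0,0,0],[0,0,0]])

```text
clock: 3.9
position: [0.4944, 0.202, 0.2392]
eef_rot: [-0.001, -0.234, 0.972, -0.0]
force: [-0.7, 0.9, 0.5]
grip_width: 1.005
grasp_force: 0.0
```

Emit:
step_arm(delta_pos=[[0,0,0.55],[0,0,0.1],[0,0,0]], twist=[[0,0,0],[0,0,0],[0,0,0]])

```text
clock: 4.15
position: [0.4943, 0.202, 0.2238]
eef_rot: [-0.001, -0.234, 0.972, 0.0]
force: [0.5, 0.1, -0.1]
grip_width: 0.999
grasp_force: 0.0
```

Emit:
step_arm(delta_pos=[[0,0,0],[0,0,0],[0,0,0],[0,0,0],[0,0,0]], twist=[[0,0,0],[0,0,0],[0,0,0],[0,0,0],[0,0,0]], fingers=1, squeeze=30)

```text
clock: 4.57
position: [0.4952, 0.2025, 0.2253]
eef_rot: [0.001, -0.234, 0.972, -0.0]
force: [0.8, 0.9, 0.0]
grip_width: 0.71
grasp_force: 0.0
```

Emit:
step_arm(delta_pos=[[0,0,0],[0,0,0],[0,0,0]], twist=[[0,0,0],[0,0,0],[0,0,0]])

```text
clock: 4.82
position: [0.495, 0.2024, 0.2248]
eef_rot: [0.0, -0.234, 0.972, -0.0]
force: [0.1, -0.0, -0.5]
grip_width: 0.477
grasp_force: 0.0
```

Emit:
step_arm(delta_pos=[[0,0,0],[0,0,0],[0,0,0],[0,0,0],[0,0,0]], twist=[[0,0,0],[0,0,0],[0,0,0],[0,0,0],[0,0,0]])

```text
clock: 5.23
position: [0.4949, 0.2024, 0.2247]
eef_rot: [-0.0, -0.234, 0.972, -0.0]
force: [-0.3, 0.4, 0.3]
grip_width: 0.207
grasp_force: 30.0
```

Emit:
step_arm(delta_pos=[[0,0,-0.2],[0,0,-0.5],[0,0,-0.5],[0,0,-0.6],[0,0,-0.6]], twist=[[0,0,0],[0,0,0],[0,0,0],[0,0,0],[0,0,0]])

```text
clock: 5.65
position: [0.4949, 0.2026, 0.2863]
eef_rot: [0.0, -0.234, 0.972, -0.0]
force: [1.5, 0.6, -4.6]
grip_width: 0.201
grasp_force: 30.0
```

```bash
cat >> h.py <<'E'
O=np.array([.4221,-.3151,0]); A=np.radians(-44.9)
RS=R.from_rotvec([0,0,A])
def S(x,y,z): return O+RS.apply([x,y,z])
def toS(p): return RS.inv().apply(np.array(p)-O)
def place(xf,th,lift=0,y=0,L=.2107):
    t=np.radians(th); bx=np.array([np.cos(t),0,-np.sin(t)]); bz=np.array([np.sin(t),0,np.cos(t)])
    p=np.array([xf,y,.014+.018*np.sin(t)+lift])+.009*bx+L*bz
    return S(*p), frame(RS.apply(-bz),RS.apply(bx))
E
python3 - <<'E'
from h import *
o=obs(); p=o['position']
w=[([p[0]-.003,p[1]-.004,.41],down(117))]; n=[5]
for az,r,y in [(2,.50,75),(-18,.52,25),(-38.15,.636,-44.9)]:
    a=np.radians(az); w.append(([r*np.cos(a),r*np.sin(a),.41],down(y)))
n+=[9,10,11]
h=place(.005,27.5,.06); w.append(([h[0][0],h[0][1],.41],h[1])); n.append(5); w.append(h); n.append(6)
print(h[0])
rows(w,n)
E
```

```text
[ 0.50021113 -0.39293895  0.26504892]
[[0.04, -0.02, -0.99], [0.03, -0.02, -0.99], [0.04, -0.01, -0.99], [0.03, -0.02, -0.99], [0.04, -0.02, -0.99]] | [[-0.0, 0.0, 0.0002], [-0.0, 0.0001, 0.0002], [-0.0001, 0.0, 0.0001], [0.0, 0.0001, 0.0002], [0.0, 0.0, 0.0002]]
[[0.33, -0.73, 0.0], [0.28, -0.76, 0.0], [0.21, -0.78, 0.0], [0.15, -0.79, 0.0], [0.08, -0.8, 0.0]] | [[0.0, 0.0, 0.0519], [0.0, 0.0, 0.0518], [0.0, 0.0, 0.0519], [0.0, 0.0, 0.0518], [0.0, 0.0, 0.0519]]
[[0.01, -0.81, 0.0], [-0.04, -0.8, 0.0], [-0.12, -0.8, 0.0], [-0.18, -0.78, 0.0], [-0.16, -0.69, 0.0]] | [[0.0, 0.0, 0.0518], [0.0, 0.0, 0.0519], [0.0, 0.0, 0.0518], [0.0, 0.0, 0.0519], [0.0, 0.0, 0.0556]]
[[-0.23, -0.68, 0.0], [-0.28, -0.66, 0.0], [-0.34, -0.62, 0.0], [-0.39, -0.6, 0.0], [-0.44, -0.56, 0.0]] | [[0.0, 0.0, 0.0555], [0.0, 0.0, 0.0556], [0.0, 0.0, 0.0555], [0.0, 0.0, 0.0556], [0.0, 0.0, 0.0555]]
[[-0.49, -0.52, 0.0], [-0.53, -0.47, 0.0], [-0.58, -0.43, 0.0], [-0.6, -0.37, 0.0], [-0.77, -0.34, 0.0]] | [[0.0, 0.0, 0.0556], [0.0, 0.0, 0.0555], [0.0, 0.0, 0.0556], [0.0, -0.0, 0.0555], [0.0, -0.0, 0.0706]]
[[-0.81, 
[... 214 characters left out ...]
21, 0.0], [-0.79, 0.3, 0.0], [-0.75, 0.39, 0.0], [-0.7, 0.47, 0.0], [-0.65, 0.54, 0.0]] | [[0.0, -0.0, 0.0707], [0.0, -0.0, 0.0706], [0.0, -0.0, 0.0706], [0.0, -0.0, 0.0706], [0.0, -0.0, 0.0706]]
[[-0.0, 0.0, 0.0], [-0.0, 0.0, 0.0], [-0.0, 0.0, 0.0], [-0.0, 0.0, 0.0], [-0.0, 0.0, 0.0]] | [[0.0611, -0.0, -0.0], [0.0611, -0.0, -0.0], [0.0611, -0.0, -0.0], [0.0611, -0.0, -0.0], [0.0612, -0.0, -0.0]]
[[-0.0, 0.45, 0.86], [-0.0, 0.44, 0.85], [-0.0, 0.45, 0.86], [-0.0, 0.45, 0.86], [-0.0, 0.45, 0.86]] | [[-0.0, -0.0, -0.0], [-0.0, -0.0, -0.0], [-0.0, -0.0, -0.0], [-0.0, -0.0, -0.0], [-0.0, -0.0, -0.0]]
[[-0.0, 0.44, 0.85]] | [[-0.0, -0.0, -0.0]]
end [ 0.5003 -0.3929  0.2652] [-2.482 -1.03   0.252]
```

Emit:
step_arm(delta_pos=[[0.04,-0.02,-0.99],[0.03,-0.02,-0.99],[0.04,-0.01,-0.99],[0.03,-0.02,-0.99],[0.04,-0.02,-0.99]], twist=[[0,0,0],[0,0,0],[0,0,0],[0,0,0.0003],[0,0,0.0003]])

```text
clock: 6.07
position: [0.4915, 0.1987, 0.411]
eef_rot: [0.001, -0.234, 0.972, -0.0]
force: [-0.2, 0.3, -4.3]
grip_width: 0.207
grasp_force: 30.0
```

Emit:
step_arm(delta_pos=[[0.33,-0.73,0.0],[0.28,-0.76,0.0],[0.21,-0.78,0.0],[0.15,-0.79,0.0],[0.08,-0.8,0.0]], twist=[[0,0,0.0519],[0,0,0.0518],[0,0,0.0519],[0,0,0.0518],[0,0,0.0519]])

```text
clock: 6.48
position: [0.4959, 0.0974, 0.4098]
eef_rot: [0.001, -0.03, 1.0, -0.0]
force: [-0.8, 0.8, -4.0]
grip_width: 0.203
grasp_force: 30.0
```

Emit:
step_arm(delta_pos=[[0.01,-0.81,0.0],[-0.04,-0.8,0.0],[-0.12,-0.8,0.0],[-0.18,-0.78,0.0],[-0.16,-0.69,0.0]], twist=[[0,0,0.0518],[0,0,0.0519],[0,0,0.0518],[0,0,0.0519],[0,0,0.0556]])

```text
clock: 6.9
position: [0.4993, -0.0013, 0.4097]
eef_rot: [0.001, 0.176, 0.984, -0.0]
force: [-0.0, 0.5, -4.5]
grip_width: 0.206
grasp_force: 30.0
```

Emit:
step_arm(delta_pos=[[-0.23,-0.68,0.0],[-0.28,-0.66,0.0],[-0.34,-0.62,0.0],[-0.39,-0.6,0.0],[-0.44,-0.56,0.0]], twist=[[0,0,0.0555],[0,0,0.0556],[0,0,0.0555],[0,0,0.0556],[0,0,0.0555]])

```text
clock: 7.32
position: [0.4965, -0.0899, 0.4098]
eef_rot: [0.001, 0.384, 0.923, 0.0]
force: [0.1, 0.5, -3.4]
grip_width: 0.204
grasp_force: 30.0
```

Emit:
step_arm(delta_pos=[[-0.49,-0.52,0.0],[-0.53,-0.47,0.0],[-0.58,-0.43,0.0],[-0.6,-0.37,0.0],[-0.77,-0.34,0.0]], twist=[[0,0,0.0556],[0,0,0.0555],[0,0,0.0556],[0,0,0.0555],[0,0,0.0706]])

```text
clock: 7.73
position: [0.4951, -0.1814, 0.4099]
eef_rot: [0.001, 0.584, 0.812, 0.0]
force: [-0.4, 0.8, -4.1]
grip_width: 0.206
grasp_force: 30.0
```

Emit:
step_arm(delta_pos=[[-0.81,-0.25,0.0],[-0.83,-0.16,0.0],[-0.84,-0.07,0.0],[-0.85,0.03,0.0],[-0.83,0.12,0.0]], twist=[[0,0,0.0706],[0,0,0.0706],[0,0,0.0706],[0,0,0.0706],[0,0,0.0706]])

```text
clock: 8.15
position: [0.4977, -0.2881, 0.4097]
eef_rot: [0.0, 0.785, 0.62, 0.0]
force: [0.4, 0.2, -3.4]
grip_width: 0.206
grasp_force: 30.0
```

Emit:
step_arm(delta_pos=[[-0.82,0.21,0.0],[-0.79,0.3,0.0],[-0.75,0.39,0.0],[-0.7,0.47,0.0],[-0.65,0.54,0.0]], twist=[[0,0,0.0707],[0,0,0.0706],[0,0,0.0706],[0,0,0.0706],[0,0,0.0706]])

```text
clock: 8.57
position: [0.5004, -0.3937, 0.4097]
eef_rot: [0.0, 0.924, 0.381, 0.0]
force: [-0.4, -0.3, -2.4]
grip_width: 0.204
grasp_force: 30.0
```

Now tilt.

Emit:
step_arm(delta_pos=[[0,0,0],[0,0,0],[0,0,0],[0,0,0],[0,0,0]], twist=[[0.0611,0,0],[0.0611,0,0],[0.0611,0,0],[0.0611,0,0],[0.0612,0,0]])

```text
clock: 8.98
position: [0.5003, -0.3884, 0.3974]
eef_rot: [-0.2, 0.9, 0.379, -0.08]
force: [1.7, 1.5, -7.0]
grip_width: 0.206
grasp_force: 30.0
```

Emit:
step_arm(delta_pos=[[0,0,0]], twist=[[0,0,0]])

```text
clock: 9.07
position: [0.4964, -0.392, 0.3945]
eef_rot: [-0.198, 0.903, 0.373, -0.085]
force: [-0.5, -1.5, -5.5]
grip_width: 0.208
grasp_force: 30.0
```

Run:
```python
from h import *
o=obs(); print(o['position'],o['qpos'].round(2),o['force']); print(Rt(o).as_matrix().round(3)); h=place(.005,27.5,.06); print(h[1].as_matrix().round(3)); print(toS(o['position']))
a=snap('top','t2'); b=snap('side','s2')
cv2.imwrite('pics/c2.png', np.hstack([cv2.resize(a['frame'][100:340,280:480,::-1],(400,480)),cv2.resize(b['frame'][60:300,250:450,::-1],(400,480))]))
rows([h],[6],o)
```

```text
[ 0.49644503 -0.39201926  0.39447116] [ 0.74  0.56 -0.16  0.98  0.01  2.04 -0.2 ] [-0.54200987 -1.50693033 -5.52112884]
[[ 0.708  0.639 -0.301]
 [ 0.707 -0.643  0.294]
 [-0.005 -0.421 -0.907]]
[[ 0.706  0.628 -0.327]
 [ 0.708 -0.626  0.326]
 [ 0.    -0.462 -0.887]]
[ 0.10695667 -0.00200694  0.39447116]
[[0.02, 0.38, 0.77], [0.01, 0.39, 0.77], [0.02, 0.4, 0.77], [0.02, 0.4, 0.77], [0.01, 0.4, 0.76]] | [[0.0049, 0.0004, -0.0005], [0.0048, 0.0003, -0.0005], [0.0049, 0.0004, -0.0004], [0.0048, 0.0004, -0.0005], [0.0049, 0.0003, -0.0005]]
[[0.02, 0.42, 0.76]] | [[0.0048, 0.0004, -0.0005]]
end [ 0.5003 -0.3929  0.2649] [-2.482 -1.031  0.252]
```

View pics/c2.png

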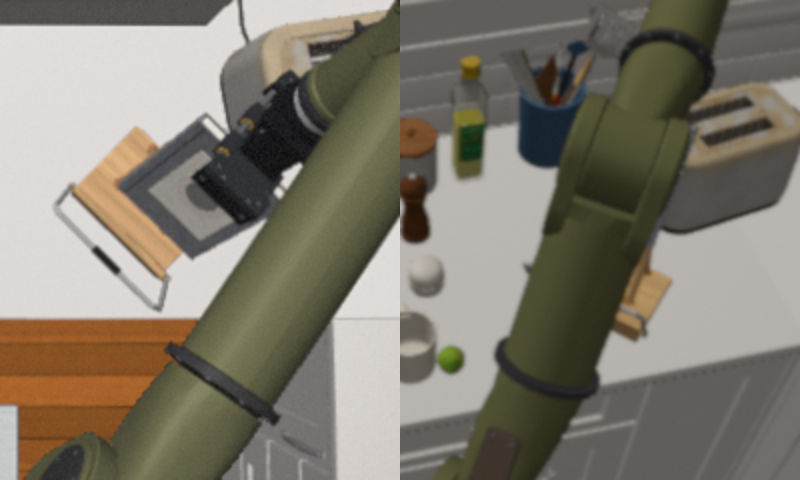

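The picture shows the book with its picture panel up, toward the lip and right way round over the easel. The toaster sits behind the gripper, so I'll check that clearance.

Run:
```python
from h import *
s=dict(np.load('pics/top0.npz')); P=cloud(s); m=np.zeros(P.shape[:2],bool); m[95:185,388:510]=True
m&=(s['z_map']>0)&(P[...,2]>.03)&(P[...,2]<.3)
q=RS.inv().apply(P[m]-O); print(np.percentile(P[m][:,2],[50,99]))
for y0 in np.arange(-.1,.1,.02):
    k=abs(q[:,1]-y0)<.01; k2=k&(q[:,2]>.08)
    if k.any(): print(round(y0,2),'minx',q[k,0].min().round(3), q[k2,0].min().round(3) if k2.any() else None)
# panel/foot of held book now from t2
s=dict(np.load('pics/t2.npz')); P=cloud(s); m=np.zeros(P.shape[:2],bool); m[150:230,335:395]=True
q=RS.inv().apply(P-O); o=obs(); r=RS.inv()*Rt(o); T=toS(o['position'])
b=(q-T)@r.as_matrix(); k=m&(s['z_map']>0)&(abs(b[...,1]+.009)<.004)&(b[...,2]>.07)
B=b[k]; print('front cover in tool: x',np.percentile(B[:,0],[.5,99.5]),'y',np.median(B[:,1]),'z max',np.percentile(B[:,2],[99,99.7,100]), len(B))
print('y vs z slope',np.polyfit(B[:,2],B[:,1],1),'y vs x',np.polyfit(B[:,0],B[:,1],1))
```

```text
[0.18389626 0.19163028]
-0.1 minx 0.265 0.265
-0.08 minx 0.241 0.242
-0.06 minx 0.232 0.233
-0.04 minx 0.229 0.23
-0.02 minx 0.232 0.232
0.0 minx 0.24 0.242
0.02 minx 0.255 0.255
0.04 minx 0.268 0.27
0.06 minx 0.286 0.286Traceback (most recent call last):
  File "<stdin>", line 10, in <module>
  File "scipy/spatial/transform/_rotation.pyx", line 2580, in scipy.spatial.transform._rotation.Rotation.apply
ValueError: Expected input of shape (3,) or (P, 3), got (384, 512, 3).
```

Run:
```python
from h import *
s=dict(np.load('pics/t2.npz')); P=cloud(s); m=np.zeros(P.shape[:2],bool); m[150:230,335:395]=True
o=obs(); b=(P-o['position'])@Rt(o).as_matrix(); k=m&(s['z_map']>0)&(abs(b[...,1]+.009)<.006)&(b[...,2]>.07)&(abs(b[...,0])<.09)
B=b[k]; print('x',np.percentile(B[:,0],[.5,99.5]),'y',np.median(B[:,1]),'z',np.percentile(B[:,2],[99,99.7,100]), len(B))
print('y/z',np.polyfit(B[:,2],B[:,1],1),'y/x',np.polyfit(B[:,0],B[:,1],1))
h=place(.013,26,.05); print(h[0]); rows([h],[6],o)
```

```text
x [-0.07003057  0.06752731] y -0.009205933727295666 z [0.21284534 0.21406815 0.21477074] 1707
y/z [-0.00605736 -0.00829871] y/x [ 0.00357067 -0.00920244]
[ 0.50246395 -0.39518392  0.25732125]
[[0.0, 0.43, 0.84], [0.0, 0.44, 0.83], [0.01, 0.45, 0.83], [-0.0, 0.44, 0.83], [-0.0, 0.45, 0.83]] | [[0.0028, 0.0002, -0.0], [0.0028, 0.0003, -0.0], [0.0028, 0.0002, -0.0001], [0.0028, 0.0002, 0.0], [0.0028, 0.0003, -0.0]]
[[-0.0, 0.45, 0.82]] | [[0.0028, 0.0002, -0.0]]
end [ 0.5024 -0.3951  0.2574] [-2.505 -1.04   0.24 ]
```

Emit:
step_arm(delta_pos=[[0,0.43,0.84],[0,0.44,0.83],[0.01,0.45,0.83],[0,0.44,0.83]], twist=[[0.0028,0,0],[0.0028,0,0],[0.0028,0,0],[0.0028,0,0]])

```text
clock: 9.5
position: [0.5012, -0.3921, 0.3065]
eef_rot: [-0.202, 0.901, 0.376, -0.083]
force: [0.5, 0.0, -5.0]
grip_width: 0.206
grasp_force: 30.0
```

Run:
```python
from h import *
o=obs(); print(o['position'],toS(o['position']),o['qpos'].round(3)); z=RS.inv().apply(Rt(o).as_matrix()[:,2]); print(z, np.degrees(np.arctan2(-z[0],-z[2])))
rows([place(.013,26,.012)],[6],o)
```

```text
[ 0.50123322 -0.39213477  0.30649617] [0.11042987 0.0012911  0.30649617] [ 0.761  0.582 -0.185  1.12   0.017  1.881 -0.195]
[-4.26243984e-01  4.48905339e-04 -9.04608128e-01] 25.22943167314365
[[-0.01, 0.27, 0.52], [-0.01, 0.26, 0.51], [-0.01, 0.27, 0.52], [-0.01, 0.27, 0.51], [-0.01, 0.27, 0.52]] | [[0.0014, -0.0, 0.0004], [0.0015, -0.0001, 0.0004], [0.0014, -0.0, 0.0004], [0.0014, -0.0001, 0.0004], [0.0014, -0.0, 0.0004]]
[[-0.01, 0.27, 0.51]] | [[0.0015, -0.0001, 0.0004]]
end [ 0.5024 -0.3952  0.2194] [-2.505 -1.04   0.24 ]
```

Emit:
step_arm(delta_pos=[[-0.01,0.27,0.52],[-0.01,0.26,0.51],[-0.01,0.27,0.52],[-0.01,0.27,0.51],[-0.01,0.27,0.52]], twist=[[0.0014,0,0.0004],[0.0014,0,0.0004],[0.0014,0,0.0004],[0.0014,0,0.0004],[0.0014,0,0.0004]])

```text
clock: 9.92
position: [0.5012, -0.3954, 0.2317]
eef_rot: [-0.208, 0.9, 0.373, -0.087]
force: [-0.3, -0.0, -4.2]
grip_width: 0.201
grasp_force: 30.0
```

Emit:
step_arm(delta_pos=[[-0.01,0.27,0.51],[0,0,0]], twist=[[0.0014,0,0.0004],[0,0,0]])

```text
clock: 10.08
position: [0.5, -0.3952, 0.2135]
eef_rot: [-0.212, 0.899, 0.372, -0.089]
force: [-1.0, 0.7, -5.5]
grip_width: 0.204
grasp_force: 30.0
```

Run:
```python
from h import *
o=obs(); print(toS(o['position']),o['force']); z=RS.inv().apply(Rt(o).as_matrix()[:,2]); print(np.degrees(np.arctan2(-z[0],-z[2])))
s=snap('top','t3'); P=cloud(s); b=(P-o['position'])@Rt(o).as_matrix(); m=np.zeros(b.shape[:2],bool); m[140:260,300:400]=1
k=m&(abs(b[...,1]+.009)<.006)&(b[...,2]>.07)&(b[...,2]<.18)&(abs(b[...,0])<.09); B=b[k]; print(len(B),np.percentile(B[:,0],[.5,99.5]),np.polyfit(B[:,2],B[:,1],1))
# lip measure again
hsv=cv2.cvtColor(s['frame'],cv2.COLOR_RGB2HSV).astype(int)
q=(P-O)@RS.as_matrix(); k=m&(hsv[...,1]>60)&(hsv[...,0]<25)&(abs(q[...,2]-.04)<.008)&(abs(q[...,0]+.006)<.02); print('lip top x',np.percentile(q[k][:,0],[3,50,97]),k.sum())
cv2.imwrite('pics/c3.png',cv2.resize(s['frame'][140:260,290:410,::-1],(600,600),interpolation=cv2.INTER_CUBIC))
rows([place(.013,26,-.002)],[3],o)
```

```text
[ 0.11175481 -0.00174998  0.21349043] [-0.98596182  0.73832809 -5.54005685]
26.603015273444658
982 [-0.06948605  0.07013955] [-0.00174488 -0.01111353]
lip top x [-0.01168874 -0.00536098  0.00881755] 288
[[0.02, 0.07, 0.09], [0.03, 0.07, 0.08], [0.02, 0.07, 0.09]] | [[-0.0022, 0.0004, -0.0007], [-0.0023, 0.0004, -0.0007], [-0.0022, 0.0005, -0.0007]]
end [ 0.5025 -0.3953  0.2053] [-2.505 -1.04   0.24 ]
```

View pics/c3.png

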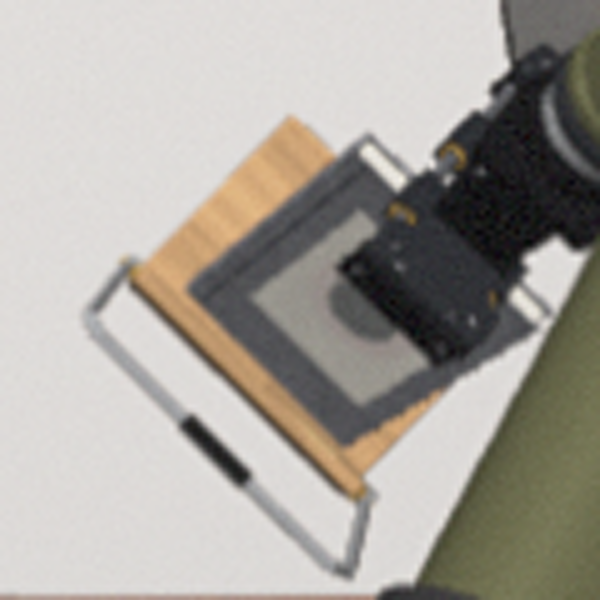

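The picture shows the book between the keeper arms, with its lower edge running parallel to the lip from (192,290) to (345,445). I'll lower it gently to contact.

Emit:
step_arm(delta_pos=[[0,0.04,0.07],[0,0.04,0.07],[0,0,0]], twist=[[0,0,0],[0,0,0],[0,0,0]])

```text
clock: 10.38
position: [0.5015, -0.396, 0.2139]
eef_rot: [-0.209, 0.9, 0.372, -0.088]
force: [-0.5, -0.4, -3.9]
grip_width: 0.2
grasp_force: 30.0
```

Emit:
step_arm(delta_pos=[[0,0.04,0.07],[0,0,0]], twist=[[0,0,0],[0,0,0]])

```text
clock: 10.55
position: [0.5013, -0.396, 0.2116]
eef_rot: [-0.21, 0.9, 0.372, -0.088]
force: [-0.4, -0.0, -3.5]
grip_width: 0.209
grasp_force: 30.0
```

Emit:
step_arm(delta_pos=[[0,0.03,0.05],[0,0,0]], twist=[[0,0,0],[0,0,0]])

```text
clock: 10.72
position: [0.5013, -0.396, 0.2098]
eef_rot: [-0.21, 0.9, 0.372, -0.088]
force: [0.0, -0.4, -4.2]
grip_width: 0.203
grasp_force: 30.0
```

Emit:
step_arm(delta_pos=[[0,0.03,0.05],[0,0,0]], twist=[[0,0,0],[0,0,0]])

```text
clock: 10.88
position: [0.5013, -0.3961, 0.2082]
eef_rot: [-0.21, 0.9, 0.372, -0.088]
force: [-0.6, 0.2, -4.8]
grip_width: 0.209
grasp_force: 30.0
```

Emit:
step_arm(delta_pos=[[0,0.03,0.05],[0,0,0]], twist=[[0,0,0],[0,0,0]])

```text
clock: 11.05
position: [0.5015, -0.3962, 0.207]
eef_rot: [-0.21, 0.9, 0.372, -0.088]
force: [-1.7, -0.5, -4.2]
grip_width: 0.204
grasp_force: 30.0
```

Emit:
step_arm(delta_pos=[[0,0.02,0.04],[0,0,0]], twist=[[0,0,0],[0,0,0]])

```text
clock: 11.22
position: [0.5015, -0.3963, 0.2068]
eef_rot: [-0.21, 0.9, 0.372, -0.088]
force: [-0.1, 0.4, 0.6]
grip_width: 0.202
grasp_force: 30.0
```

Contact: the ledge carries the weight now. Opening the fingers.

Emit:
step_arm(delta_pos=[[0,0,0],[0,0,0],[0,0,0]], twist=[[0,0,0],[0,0,0],[0,0,0]], fingers=-0.3)

```text
clock: 11.47
position: [0.5015, -0.3961, 0.2061]
eef_rot: [-0.21, 0.9, 0.372, -0.088]
force: [0.4, 0.4, 0.6]
grip_width: 0.35
grasp_force: 0.0
```

Emit:
step_arm(delta_pos=[[0,0,0],[0,0,0],[0,0,0],[0,0,0]], twist=[[0,0,0],[0,0,0],[0,0,0],[0,0,0]])

```text
clock: 11.8
position: [0.5015, -0.3961, 0.2058]
eef_rot: [-0.21, 0.9, 0.372, -0.088]
force: [0.2, 0.5, -0.1]
grip_width: 0.614
grasp_force: 0.0
```

```bash
cat >> h.py <<'E'
def book(s):
    P=cloud(s); q=(P-O)@RS.as_matrix(); hsv=cv2.cvtColor(s['frame'],cv2.COLOR_RGB2HSV).astype(int)
    m=(s['z_map']>0)&(abs(q[...,1])<.085)&(q[...,2]>.025)&(q[...,2]<.19)
    for th in np.radians(np.arange(23,33,.0+.5)): pass
    # plane fit of front cover, robust
    best=None; Q=q[m]; g=hsv[...,1][m]<60; Q=Q[g]
    for th in np.radians(np.arange(18,36,.25)):
        d=Q[:,0]*np.cos(th)-Q[:,2]*np.sin(th)
        hh,e=np.histogram(d,bins=np.arange(-.04,.06,.002)); i=hh.argmax()
        if best is None or hh[i]>best[0]: best=(hh[i],th,e[i]+.001)
    n,th,d=best; k=abs(Q[:,0]*np.cos(th)-Q[:,2]*np.sin(th)-d)<.004; B=Q[k]
    c=np.linalg.lstsq(np.c_[B[:,2],B[:,1],np.ones(len(B))],B[:,0],rcond=None)[0]
    t=np.arctan(c[0]); zf=.014+.018*np.sin(t)
    print('tilt',np.degrees(t).round(2),'rad',t.round(3),'skew/y',c[1].round(4),'xf at foot',(c[2]+c[0]*zf).round(4),'y range',np.percentile(B[:,1],[.5,99.5]).round(4),'z min',B[:,2].min().round(4),len(B))
E
python3 - <<'E'
from h import *
o=obs();print(toS(o['position'])); s=snap('top','t4'); book(s)
E
```

```text
[ 0.11340082 -0.00137862  0.20584915]
tilt 27.19 rad 0.475 skew/y -0.0016 xf at foot 0.0093 y range [-0.0708  0.0682] z min 0.0254 1388
```

Emit:
step_arm(delta_pos=[[0,0,-0.4],[0,0,-0.8],[0,0,-0.8],[0,0,-0.8],[0,0,-0.5]], twist=[[0,0,0],[0,0,0],[0,0,0],[0,0,0],[0,0,0]])

```text
clock: 12.27
position: [0.5283, -0.4228, 0.2826]
eef_rot: [-0.209, 0.9, 0.372, -0.087]
force: [-0.2, -0.5, 0.3]
grip_width: 0.649
grasp_force: 0.0
```

Emit:
step_arm(delta_pos=[[0,0,0],[0,0,0],[0,0,0],[0,0,0],[0,0,0]], twist=[[0,0,0],[0,0,0],[0,0,0],[0,0,0],[0,0,0]], fingers=1, squeeze=10)

```text
clock: 12.68
position: [0.527, -0.4216, 0.2789]
eef_rot: [-0.211, 0.9, 0.372, -0.089]
force: [0.5, -1.0, -0.1]
grip_width: 0.356
grasp_force: 0.0
```

Emit:
step_arm(delta_pos=[[0,0,0],[0,0,0],[0,0,0],[0,0,0],[0,0,0]], twist=[[0,0,0],[0,0,0],[0,0,0],[0,0,0],[0,0,0]])

```text
clock: 13.1
position: [0.5274, -0.4219, 0.2798]
eef_rot: [-0.21, 0.9, 0.372, -0.088]
force: [0.6, 0.4, -0.6]
grip_width: 0.024
grasp_force: 0.0
```

Run:
```python
from h import *
o=obs();T=toS(o['position']);z=RS.inv().apply(Rt(o).as_matrix()[:,2]);print(T,np.degrees(np.arctan2(-z[0],-z[2])),'tip',T+.07*z, o['qpos'].round(2)); s=snap('top','t5'); book(s)
t=np.radians(27.2);print('top centre',.0085+.009*np.cos(t)+.2*np.sin(t),.014+.009*np.sin(t)+.2*np.cos(t))
```

```text
[ 0.15002779 -0.001333    0.27982821] 26.327587327483368 tip [ 0.11898262 -0.00141482  0.21708915] [ 0.75  0.7  -0.17  1.    0.03  1.91 -0.19]
tilt 27.26 rad 0.476 skew/y -0.0023 xf at foot 0.0091 y range [-0.0707  0.0678] z min 0.0251 1933
top centre 0.10792433277136051 0.19599715600178774
```

Emit:
step_arm(delta_pos=[[0,-0.04,0.4],[0,-0.04,0.3],[0,0,0]], twist=[[0,0,0],[0,0,0],[0,0,0]])

```text
clock: 13.4
position: [0.52, -0.4145, 0.2637]
eef_rot: [-0.211, 0.899, 0.372, -0.089]
force: [-1.0, 0.4, -1.3]
grip_width: 0.008
grasp_force: 0.0
```

Emit:
step_arm(delta_pos=[[0,0.03,0.07],[0,0.02,0.04],[0,0,0]], twist=[[0,0,0],[0,0,0],[0,0,0]])

```text
clock: 13.65
position: [0.5207, -0.4152, 0.2619]
eef_rot: [-0.21, 0.9, 0.372, -0.088]
force: [-0.2, -0.1, 0.0]
grip_width: 0.003
grasp_force: 0.0
```

Emit:
step_arm(delta_pos=[[0,0.02,0.04],[0,0.02,0.04],[0,0,0]], twist=[[0,0,0],[0,0,0],[0,0,0]])

```text
clock: 13.9
position: [0.5207, -0.4153, 0.2599]
eef_rot: [-0.21, 0.9, 0.372, -0.088]
force: [0.6, -0.9, -0.8]
grip_width: 0.009
grasp_force: 0.1
```

Emit:
step_arm(delta_pos=[[0,0.02,0.04],[0,0.02,0.04],[0,0,0]], twist=[[0,0,0],[0,0,0],[0,0,0]])

```text
clock: 14.15
position: [0.5206, -0.4152, 0.2587]
eef_rot: [-0.21, 0.9, 0.372, -0.088]
force: [-0.1, -0.0, 5.2]
grip_width: 0.003
grasp_force: 2.2
```

Emit:
step_arm(delta_pos=[[0,0.02,0.04],[0,0.02,0.04],[0,0,0]], twist=[[0,0,0],[0,0,0],[0,0,0]])

```text
clock: 14.4
position: [0.5205, -0.4149, 0.2562]
eef_rot: [-0.21, 0.9, 0.372, -0.088]
force: [-0.2, -0.1, 5.0]
grip_width: 0.005
grasp_force: 2.0
```

Run:
```python
from h import *
o=obs();print(toS(o['position']),o['force']); book(snap('top','t6'))
```

```text
[ 0.14015521 -0.00120637  0.25617371] [-0.18074413 -0.11949607  4.97722448]
tilt 29.69 rad 0.518 skew/y -0.0012 xf at foot 0.0008 y range [-0.0706  0.0684] z min 0.025 1977
```

Emit:
step_arm(delta_pos=[[0,0.02,0.04],[0,0,0]], twist=[[0,0,0],[0,0,0]])

```text
clock: 14.62
position: [0.5206, -0.415, 0.2557]
eef_rot: [-0.21, 0.9, 0.372, -0.088]
force: [-1.0, 0.8, 8.1]
grip_width: 0.003
grasp_force: 3.2
```

Emit:
step_arm(delta_pos=[[0,0.02,0.04],[0,0,0]], twist=[[0,0,0],[0,0,0]])

```text
clock: 14.78
position: [0.5206, -0.415, 0.2556]
eef_rot: [-0.21, 0.9, 0.372, -0.088]
force: [-1.4, 1.2, 10.9]
grip_width: 0.004
grasp_force: 4.6
```

Run:
```python
from h import *
o=obs();print(toS(o['position']),o['force']); book(snap('top','t6'))
```

```text
[ 0.14026326 -0.00124781  0.25559801] [-1.42956008  1.15283206 10.90439178]
tilt 29.81 rad 0.52 skew/y -0.0002 xf at foot 0.0004 y range [-0.0704  0.0683] z min 0.0258 1984
```

The foot is home: x is about 0.4 mm, the tilt is 0.52 rad, and the force rises with no motion. Next I'll retreat and plan the keeper move.

Run:
```python
from h import *
o=obs(); r0=Rt(o); Y=lambda a: down(-44.9+a)
rows([(S(.152,-.001,.283),r0),(S(.135,0,.34),Y(0)),(S(.02,0,.34),Y(45)),(S(-.100,0,.34),Y(90)),(S(-.100,0,.198),Y(90))],[2,6,7,7,8],o)
```

```text
[[0.0, -0.03, -0.6], [0.01, -0.03, -0.59], [0.01, -0.27, -0.29], [0.0, -0.25, -0.31], [0.01, -0.22, -0.33]] | [[0.0, 0.0, 0.0], [0.0, 0.0, 0.0], [-0.0487, 0.0001, -0.0002], [-0.0487, 0.0002, -0.0003], [-0.0486, 0.0001, -0.0002]]
[[0.0, -0.2, -0.34], [0.01, -0.17, -0.36], [0.0, -0.14, -0.37], [0.0, -0.66, -0.0], [0.07, -0.65, -0.0]] | [[-0.0487, 0.0002, -0.0002], [-0.0487, 0.0001, -0.0002], [-0.0487, 0.0001, -0.0003], [-0.0, 0.0, -0.0714], [-0.0, 0.0, -0.0714]]
[[0.15, -0.64, -0.0], [0.22, -0.62, -0.0], [0.28, -0.59, -0.0], [0.36, -0.56, -0.0], [0.41, -0.51, -0.0]] | [[-0.0, 0.0, -0.0715], [-0.0, 0.0, -0.0714], [-0.0, 0.0, -0.0714], [-0.0, 0.0, -0.0714], [-0.0, 0.0, -0.0715]]
[[0.48, -0.49, -0.0], [0.54, -0.42, -0.0], [0.58, -0.37, -0.0], [0.62, -0.3, -0.0], [0.64, -0.22, -0.0]] | [[-0.0, 0.0, -0.0714], [-0.0, 0.0, -0.0714], [-0.0, 0.0, -0.0715], [-0.0, 0.0, -0.0714], [-0.0, 0.0, -0.0714]]
[[0.67, -0.16, -0.0], [0.68, -0.07, -0.0], [0.0, -0.0, 0.71], [0.0, -0.0, 0.71], [0.0, -0.0, 0.71]] | [[-0.0, 0.0, -0.0714], [-0.0, 0.0, -0.0715], [-0.0, 0.0, 0.0], [-0.0, 0.0, 0.0], [-0.0, 0.0, 0.0]]
[[0.0, -0.0, 0.71], [0.0, -0.0, 0.71], [0.0, -0.0, 0.71], [0.0, -0.0, 0.71], [0.0, -0.0, 0.71]] | [[-0.0, 0.0, 0.0], [-0.0, 0.0, 0.0], [-0.0, 0.0, 0.0], [-0.0, 0.0, 0.0], [-0.0, 0.0, 0.0]]
end [ 0.3514 -0.2445  0.1979] [-1.2   -2.904  0.   ]
```

Emit:
step_arm(delta_pos=[[0.0,-0.03,-0.6],[0.01,-0.03,-0.59],[0.01,-0.27,-0.29],[0.0,-0.25,-0.31],[0.01,-0.22,-0.33]], twist=[[0,0,0],[0,0,0],[-0.0487,0,0],[-0.0487,0,0],[-0.0486,0,0]])

```text
clock: 15.25
position: [0.524, -0.4174, 0.3077]
eef_rot: [-0.104, 0.918, 0.38, -0.044]
force: [0.1, -0.2, 1.0]
grip_width: 0.01
grasp_force: 0.0
```

Emit:
step_arm(delta_pos=[[0.0,-0.2,-0.34],[0.01,-0.17,-0.36],[0.0,-0.14,-0.37],[0.0,-0.66,0],[0.07,-0.65,0]], twist=[[-0.0487,0,0],[-0.0487,0,0],[-0.0487,0,0],[0,0,-0.0714],[0,0,-0.0714]])

```text
clock: 15.67
position: [0.4942, -0.3869, 0.3383]
eef_rot: [0.001, 0.874, 0.486, -0.001]
force: [0.1, -0.4, -0.5]
grip_width: 0.003
grasp_force: 0.0
```

Emit:
step_arm(delta_pos=[[0.15,-0.64,0],[0.22,-0.62,0],[0.28,-0.59,0],[0.36,-0.56,0],[0.41,-0.51,0]], twist=[[0,0,-0.0715],[0,0,-0.0714],[0,0,-0.0714],[0,0,-0.0714],[0,0,-0.0715]])

```text
clock: 16.08
position: [0.436, -0.3286, 0.3369]
eef_rot: [-0.0, 0.705, 0.709, -0.001]
force: [-0.7, 0.7, 0.5]
grip_width: 0.006
grasp_force: 0.0
```

Emit:
step_arm(delta_pos=[[0.48,-0.49,0],[0.54,-0.42,0],[0.58,-0.37,0],[0.62,-0.3,0],[0.64,-0.22,0]], twist=[[0,0,-0.0714],[0,0,-0.0714],[0,0,-0.0715],[0,0,-0.0714],[0,0,-0.0714]])

```text
clock: 16.5
position: [0.3754, -0.2681, 0.337]
eef_rot: [-0.001, 0.481, 0.876, -0.001]
force: [-0.4, -0.8, 0.6]
grip_width: 0.005
grasp_force: 0.0
```

Emit:
step_arm(delta_pos=[[0.67,-0.16,0],[0.68,-0.07,0],[0,0,0]], twist=[[0,0,-0.0714],[0,0,-0.0715],[0,0,0]])

```text
clock: 16.75
position: [0.3505, -0.2427, 0.3375]
eef_rot: [-0.001, 0.381, 0.925, -0.001]
force: [-0.2, -0.4, -0.3]
grip_width: 0.005
grasp_force: 0.0
```

Run:
```python
from h import *
o=obs();print(toS(o['position']),o['force'],o['qpos'].round(2)); print((RS.inv()*Rt(o)).as_matrix().round(3)); s=snap('top','t7'); book(s)
cv2.imwrite('pics/c7.png',cv2.resize(s['frame'][140:260,290:410,::-1],(600,600),interpolation=cv2.INTER_CUBIC))
P=cloud(s);q=(P-O)@RS.as_matrix(); m=(q[...,2]>.12)&(q[...,2]<.16)&(q[...,0]>-.1)&(q[...,0]<-.03)&(abs(q[...,1])<.1); print('bar',m.sum(),np.median(q[m],0))
rows([(S(-.100,0,.198),down(45.1))],[8],o)
```

```text
[-0.10182672  0.00067865  0.33746085] [-0.2009449  -0.37394329 -0.29240949] [ 0.86 -0.17 -0.28  1.88 -0.04  1.43  1.38]
[[-1.    -0.002 -0.001]
 [-0.002  1.    -0.003]
 [ 0.001 -0.003 -1.   ]]
tilt 29.82 rad 0.52 skew/y -0.0017 xf at foot 0.0002 y range [-0.0704  0.0681] z min 0.026 1821
bar 69 [-0.06383321  0.03126443  0.14728496]
[[-0.01, -0.0, 0.7], [-0.01, -0.0, 0.69], [-0.01, -0.0, 0.7], [-0.01, -0.01, 0.7], [-0.01, 0.0, 0.7]] | [[-0.0002, -0.0001, 0.0002], [-0.0003, -0.0, 0.0001], [-0.0002, -0.0001, 0.0002], [-0.0003, -0.0001, 0.0002], [-0.0002, -0.0001, 0.0002]]
[[-0.01, -0.0, 0.69], [-0.01, -0.0, 0.7], [-0.01, -0.01, 0.7]] | [[-0.0003, -0.0, 0.0001], [-0.0002, -0.0001, 0.0002], [-0.0002, -0.0001, 0.0002]]
end [ 0.3513 -0.2446  0.198 ] [ 1.2    2.903 -0.   ]
```

View pics/c7.png

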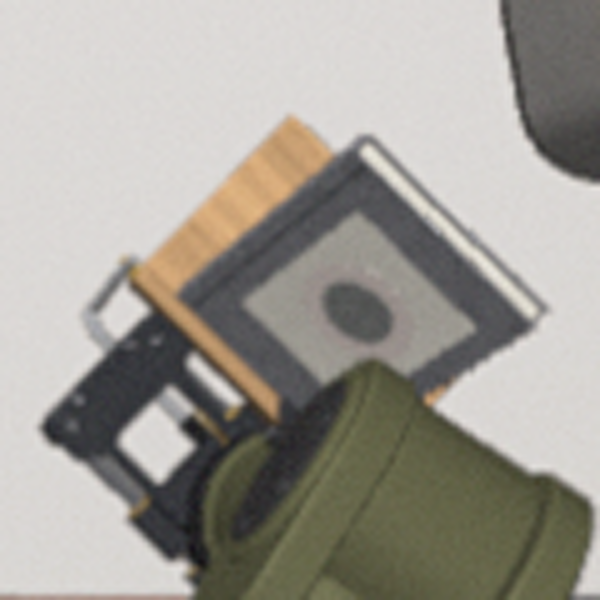

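The picture shows the book home against the lip, with the gripper over the reader side of the keeper bar. I'll descend.

Emit:
step_arm(delta_pos=[[0,0,0.7],[0,0,0.7],[0,0,0.7],[0,0,0.7],[0,0,0.7]], twist=[[0,0,0],[0,0,0],[0,0,0],[0,0,0],[0,0,0]])

```text
clock: 17.22
position: [0.3523, -0.2451, 0.249]
eef_rot: [-0.0, 0.384, 0.923, -0.001]
force: [-0.1, 0.3, 0.1]
grip_width: 0.002
grasp_force: 0.0
```

Emit:
step_arm(delta_pos=[[0,0,0.7],[0,0,0.7],[0,0,0.7],[0,0,0]], twist=[[0,0,0],[0,0,0],[0,0,0],[0,0,0]])

```text
clock: 17.55
position: [0.3504, -0.2439, 0.1941]
eef_rot: [-0.004, 0.384, 0.923, -0.0]
force: [-0.7, 0.9, -0.9]
grip_width: 0.002
grasp_force: 0.0
```

Run:
```python
from h import *
o=obs();print(toS(o['position']),o['force'],o['qpos'].round(2)); print((RS.inv()*Rt(o)).as_matrix().round(3))
```

```text
[-1.01088918e-01 -1.89760922e-04  1.94059856e-01] [-0.6722191   0.90186275 -0.86181576] [ 0.85 -0.06 -0.3   2.08 -0.02  1.13  1.35]
[[-1.     0.004 -0.007]
 [ 0.004  1.    -0.003]
 [ 0.007 -0.003 -1.   ]]
```

Emit:
step_arm(delta_pos=[[-0.4,0,-0.03],[-0.4,0,-0.03],[-0.4,0,-0.03],[-0.4,0,-0.03],[-0.4,0,-0.03]], twist=[[0,0,0],[0,0,0],[0,0,0],[0,0,0],[0,0,0]])

```text
clock: 17.97
position: [0.3883, -0.2812, 0.2022]
eef_rot: [0.0, 0.383, 0.924, -0.001]
force: [-1.7, 0.6, 1.4]
grip_width: 0.005
grasp_force: 0.5
```

Emit:
step_arm(delta_pos=[[-0.4,0,0],[-0.4,0,0],[-0.4,0,0],[-0.4,0,0],[-0.4,0,0]], twist=[[0,0,0],[0,0,0],[0,0,0],[0,0,0],[0,0,0]])

```text
clock: 18.38
position: [0.4229, -0.3159, 0.201]
eef_rot: [-0.001, 0.383, 0.924, -0.001]
force: [-0.2, 0.7, -0.4]
grip_width: 0.009
grasp_force: 0.4
```

Run:
```python
from h import *
o=obs();print(toS(o['position']),RS.inv().apply(o['force'])); s=snap('top','t8'); book(s)
```

```text
[ 1.14995526e-03 -5.00807976e-05  2.00966216e-01] [-0.62919052  0.30605736 -0.36730382]
tilt 29.8 rad 0.52 skew/y 0.0098 xf at foot -0.0001 y range [0.0106 0.0684] z min 0.0278 520
```

Emit:
step_arm(delta_pos=[[-0.3,0,0],[-0.3,0,0],[-0.3,0,0],[-0.1,0,0],[0,0,0]], twist=[[0,0,0],[0,0,0],[0,0,0],[0,0,0],[0,0,0]])

```text
clock: 18.85
position: [0.4405, -0.3335, 0.2012]
eef_rot: [-0.0, 0.383, 0.924, -0.001]
force: [-1.4, 0.5, -0.1]
grip_width: 0.006
grasp_force: 0.0
```

Emit:
step_arm(delta_pos=[[-0.1,0,0],[-0.1,0,0],[0,0,0]], twist=[[0,0,0],[0,0,0],[0,0,0]])

```text
clock: 19.1
position: [0.4437, -0.3366, 0.2013]
eef_rot: [-0.001, 0.383, 0.924, -0.001]
force: [0.2, 0.1, -0.4]
grip_width: 0.008
grasp_force: 0.0
```

Emit:
step_arm(delta_pos=[[-0.06,0,0],[-0.06,0,0],[0,0,0]], twist=[[0,0,0],[0,0,0],[0,0,0]])

```text
clock: 19.35
position: [0.4457, -0.3387, 0.2012]
eef_rot: [-0.001, 0.383, 0.924, -0.001]
force: [-0.4, 0.2, -1.0]
grip_width: 0.002
grasp_force: 0.2
```

Run:
```python
from h import *
o=obs();print(toS(o['position']),RS.inv().apply(o['force']))
```

```text
[ 3.33687417e-02 -7.51380022e-05  2.01212017e-01] [-0.4526972  -0.1217278  -1.04541056]
```

Emit:
step_arm(delta_pos=[[-0.06,0,0],[0,0,0]], twist=[[0,0,0],[0,0,0]])

```text
clock: 19.52
position: [0.4468, -0.3398, 0.2012]
eef_rot: [-0.001, 0.383, 0.924, -0.001]
force: [-0.3, -0.6, -1.2]
grip_width: 0.006
grasp_force: 0.2
```

Emit:
step_arm(delta_pos=[[-0.06,0,0],[0,0,0]], twist=[[0,0,0],[0,0,0]])

```text
clock: 19.68
position: [0.4478, -0.3407, 0.2011]
eef_rot: [-0.001, 0.383, 0.924, -0.001]
force: [-0.8, 0.5, -0.6]
grip_width: 0.0
grasp_force: 0.4
```

Emit:
step_arm(delta_pos=[[-0.06,0,0],[0,0,0]], twist=[[0,0,0],[0,0,0]])

```text
clock: 19.85
position: [0.4481, -0.341, 0.201]
eef_rot: [-0.002, 0.383, 0.924, -0.0]
force: [-3.8, 3.5, 2.8]
grip_width: 0.004
grasp_force: 2.5
```

Run:
```python
from h import *
o=obs();print(toS(o['position']),RS.inv().apply(o['force']))
```

```text
[ 3.66564422e-02 -7.47573961e-06  2.01019891e-01] [-5.18578806 -0.19619059  2.79501662]
```

The force jumped to 5 N, so the keeper is at its stop. Backing off and rising.

Emit:
step_arm(delta_pos=[[0.3,0,0],[0.5,0,0],[0.5,0,0],[0.3,0,-0.4],[0,0,-0.8]], twist=[[0,0,0],[0,0,0],[0,0,0],[0,0,0],[0,0,0]])

```text
clock: 20.27
position: [0.4186, -0.3117, 0.23]
eef_rot: [-0.003, 0.383, 0.924, -0.0]
force: [0.6, 0.1, 0.0]
grip_width: 0.007
grasp_force: 0.0
```

Emit:
step_arm(delta_pos=[[0,0,-0.9],[0,0,-0.9],[0.5,0,-0.9],[0.8,0,-0.5],[0.9,0,0]], twist=[[0,0,0],[0,0,0],[0,0,0],[0,0,0],[0,0,0]])

```text
clock: 20.68
position: [0.3832, -0.2752, 0.3157]
eef_rot: [0.003, 0.383, 0.924, -0.002]
force: [-0.2, -0.3, -0.4]
grip_width: 0.003
grasp_force: 0.0
```

Emit:
step_arm(delta_pos=[[0.4,0.9,0],[0,0.9,0],[0,0.9,0],[0,0.5,0],[0,0,0]], twist=[[0,0,0],[0,0,0],[0,0,0],[0,0,0],[0,0,0]])

```text
clock: 21.1
position: [0.4335, -0.2081, 0.3124]
eef_rot: [0.001, 0.38, 0.925, -0.001]
force: [-0.1, -0.0, 0.5]
grip_width: 0.001
grasp_force: 0.0
```

Run:
```python
from h import *
o=obs();print(toS(o['position']),o['force'],o['joint_vel'].round(3)); s=snap('top','t9'); book(s)
P=cloud(s);q=(P-O)@RS.as_matrix(); d=q[...,0]*np.cos(.52)-(q[...,2]-.0228)*np.sin(.52)
m=(q[...,2]>.13)&(q[...,2]<.165)&(d<-.008)&(d>-.04)&(abs(q[...,1])<.1); B=np.median(q[m],0); print('bar',m.sum(),B, 'angle',np.arctan2(B[2]-.005-.028,-(B[0]+.006)))
cv2.imwrite('pics/c9.png',cv2.resize(s['frame'][140:260,290:410,::-1],(600,600),interpolation=cv2.INTER_CUBIC))
```

```text
[-0.06744541  0.08379637  0.31240197] [-0.08660731 -0.02711551  0.53154283] [ 0.025 -0.004  0.054  0.017  0.028  0.015  0.047]
tilt 30.11 rad 0.525 skew/y -0.002 xf at foot -0.0003 y range [-0.0718  0.0679] z min 0.0924 349
bar 54 [ 0.051663   -0.07513367  0.14782976] angle 2.0361710847969405
```

View pics/c9.png

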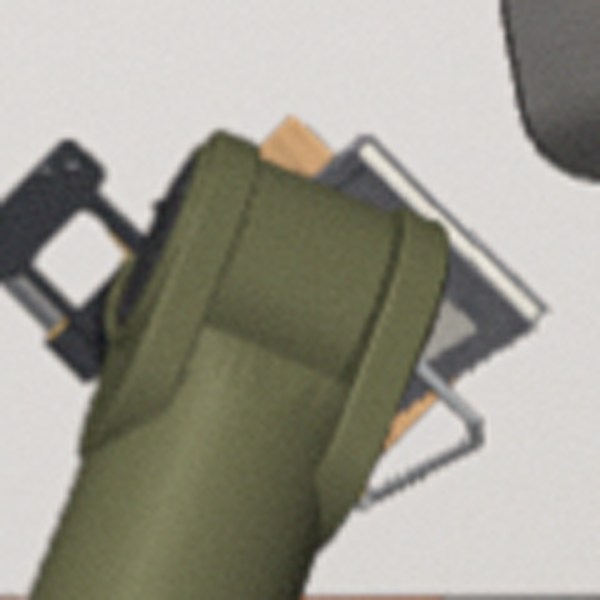

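The picture shows the keeper's right corner at (475,430), lying in front of the book. The measured keeper angle is about 2.03 rad, the book is home at 0.52 rad, and the arm is clear. Handing in.

```bash
python3 -c "
from rig import manip
print(manip.hand_in())"
```

```text
the job is handed in; nothing more can be done
None
```

The cookbook is on the easel, front cover out, leaning back about 0.52 rad with its foot within about 1 mm of the lip by camera; the keeper is up at its stop (about 2.03 rad), the arm is clear, and the job is handed in at about 21 s with no verdict returned.

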